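Pin the slipped nut strip, then fit the bolt

TASK

Under the blue cover plate of the trial bed-rail assembly the brass nut strip has slid out of line. Take the orange-handled drift pin from the wooden stand, find the strip's hole through the long slot by feel, draw the strip along to the middle of the slot and press the pin fully home there, collar flat on the plate, and leave it in; only then put the bolt from the stand through the round hole, fully home. Be gentle, never pressing the pin or the bolt on the assembly with more than 40 N, and leave everything else where it is.

Things in the scene. Friction and masses are not known exactly. Their poses are not given: they have to be found in the camera images.
- fixture: Fixed assembly 80 (x) x 230 (y) x 58 mm high, origin under its centre, z up, y along its length. Layers: wooden rail (top at height 42), brass nut strip 43 to 51 that slides only along y (about 2 N friction, no spring, stays put), blue steel cover 52 to 58. It starts slid an unknown -15 to +15 mm along y (not measured). Its pin and bolt holes (14 and 15 mm) are 90 mm apart.
- slot_mid (a point): Middle of the cover's slot, on its top face, 45 mm from the assembly's centre towards -y. Slot 16 (x) x 50 (y) mm. Under its middle the rail has a 15 mm through hole. The strip's pin hole is felt or seen somewhere in the slot: a pin tip that misses it lands on brass at height 51; one in it, strip out of line, lands on wood at 42; with the strip drawn to the middle it goes on down into the rail.
- bolt_hole (a point): Centre of the cover's round 14 mm bolt hole, on its top face, 90 mm from slot_mid along the assembly's +y. The rail has a 16 mm through hole right below. The strip's 15 mm bolt hole comes between them when the pin is home; while the strip is out of line the bolt stops on it.
- stand: Fixed dark wooden block 150 (x) x 70 (y) x 58 mm high, origin under its centre, with three 14.5 mm holes in a row along its x at -45, 0 and +45 mm. Pin and bolt stand in the two outer ones (either way round), a plain dowel in the middle one. It stands to the left or to the right of the assembly.
- drift: The drift pin, 98 mm long, 0.12 kg, upright, origin at the centre of its tip, z up along it. A flat tip 8 mm across tapers out to 12 mm at 24 mm up; shank 12 mm across to 52 mm up; steel collar 26 mm across from 52 to 58; orange round handle 18 mm across from 58 to 98. In the stand it hangs by its collar on the top face, tip 6 mm above the table.
- drift_collar (a point): Point on the drift pin's axis at the underside of its collar, 52 mm above the tip; its distance above slot_mid is 0 when the pin is home. Let the collar land slowly (about 10 mm/s): a landing at 30 mm/s can already peak at 40 N.
- bolt: The bolt, 58 mm long, 0.06 kg, upright, origin at the centre of its foot, z up along it. Bright shank 10.5 mm across, its last 4 mm tapering to 6 mm; dark round head 22 mm across from 42 to 58 mm up. Smooth, no thread: it simply drops in. In the stand it hangs by its head, foot 16 mm above the table.
- bolt_seat (a point): Point on the bolt's axis at the underside of its head, 42 mm above the foot; its distance above bolt_hole is 0 when the bolt is home.
- dowel: Pale wooden dowel, 12 mm across, 72 mm long, standing in the stand's middle hole, origin at its foot. Bystander: leave it alone.
- booklets: White stack of booklets, 150 x 110 x 60 mm, origin at the centre of its underside. Bystander: leave it alone.
- tape: Yellow ring (tape core), 90 mm across, 25 mm high, origin at the centre of its underside. Bystander: leave it alone.
- screwdriver: Screwdriver lying on the table near the robot. Bystander: leave it alone.
- wrench: Steel wrench lying beyond the assembly. Bystander: leave it alone.
- glue: Jar with red lid, 56 mm across, 120 mm high, origin at the centre of its underside. Bystander: leave it alone.
- washer: Steel washer 28 mm across, 4 mm thick, lying on the table near the robot. Bystander: leave it alone.
Mind the look-alikes: they are no part of the job. What is shaped like the bolt but purple is not meant.

How it is judged:
On the way, in this order (a step that is already met when the one before it is completed fails the run):
1. the drift pin is home in the middle of the slot, upright, collar on the plate, before the bolt is in (horizontal distance between drift_collar and slot_mid below 0.003 m and z of drift_collar in the frame of fixture below 0.061 m and angle between drift's own z axis and vertical below 0.1 rad), for 0.3 s.
2. with the pin still home, the bolt is home in the round hole (all of step 1 and horizontal distance between bolt_seat and bolt_hole below 0.003 m and z of bolt_seat in the frame of fixture below 0.061 m and angle between bolt's own z axis and vertical below 0.1 rad), for 0.2 s.
At the end, for the whole second after the job is handed in: The drift pin stands in the middle of the slot and the bolt in the round hole, each within 3 mm of the hole's centre, upright within 0.1 rad, its collar or head no more than 3 mm above the plate, both released and at rest (all of step 2 and linear speed of each of drift, bolt below 0.02 m/s); the robot touches nothing.
It fails at once if the drift pin was pressed on the assembly with more than 40 N (contact force between drift and fixture above 40 N).
It fails at once if the bolt was pressed on the assembly with more than 40 N (contact force between bolt and fixture above 40 N).
It fails at once if a bystander was moved more than 30 mm (distance of any of dowel, booklets, tape, screwdriver, wrench, glue, washer from where it was at the start of the episode above 0.03 m).
It also fails if it takes over 72 s, if anything falls off the work surface, if the arm or the gripper's body presses on something with over 40 N, if the wrist force passes 120 N, or if a joint passes its speed limit or range.

ROBOT

A 7-joint arm with a two-finger parallel gripper is mounted at the origin on the work surface. World frame = base frame: x ahead of the robot, y to its left, z up, the work surface at z = 0. Lengths are in m, angles in rad, forces in N, time in s.
With the tool pointing down it reaches from about 0.425 to 0.875 m from the base axis. Payload 4.7 kg.
Tool frame: the origin (TCP) lies between the finger pads; the fingertips stand 14 mm ahead of it and the grasp point (between the pads) lies 5 mm behind it; z points along the fingers, y is the line along which they close (so a half turn about z gives the same grasp; the last joint's range is limited). The gripper opens to 87 mm and grips with 3 to 60 N. Pads are 19 mm wide; open, the fingers measure 117 mm over their backs; the gripper's body (75 mm by 190 mm) begins 51 mm behind the grasp point.
Start: joints at [-1.326, 0.321, -0.07, 1.45, 0.023, 1.371, -0.057], TCP at [0.149, 0.633, 0.237] pointing down, gripper open.
Joint ranges: [-2.86, 2.86], [-0.3, 2.09], [-1.38, 1.24], [0.06, 2.45], [-1.56, 4.7], [0.09, 2.05], [-2.69, 2.69]. Speed limits (rad/s): [2.57, 2.57, 3.14, 3.14, 3.14, 3.14, 3.14].

INTERFACE

Orientations are given as a unit quaternion [w, x, y, z].
In Python, from bench import robot, grab_frame, job gives the robot as it stands.
- The arm moves only by the shell command python3 -m jog 'ROWS'. ROWS is JSON, a list of rows, each an object of numbers: "x", "y", "z": the shift along the tool's x, y, z in mm; "ax", "ay", "az": the turn, a rotation vector about the tool's x, y, z in rad; "fingers": the closure, from -1 (fully open) to 1 (shut). In form: [{"x": .., "y": .., "z": .., "ax": .., "ay": .., "az": .., "fingers": ..}, ...]. A call has 1 to 20 rows; each row shifts and turns the commanded pose from where the row before left it, along the tool's axes as they then stand; what a row does not reach is not made up. A row lasts 1/10 s, in which the tool goes at most 50 mm and 8.59 degrees, less where a joint would pass 70% of its speed; a pose out of reach is approached as far as the arm can. A call is refused whole if a number of a shift passes 50 or a number of a turn 0.15, either way. A call with a gripper value outside its range is refused whole. The fingers move at their own pace and stop on an object; the grip force is fixed at half the most. Time passes only in rows, so rows that do not move let the fingers close. It gives the time, the measured TCP pose, the force, the opening and the grip force at its end, in the units of the state.
- robot.get_state(): the state, without advancing time (a new reading comes with each control period).
- grab_frame(name): name is "scene" or "top" or "wrist"; returns a dict with "color" (384x512x3 uint8, red, green, blue), "mtx" (3x3 intrinsics, pixels), "world_from_camera" (4x4, takes a point from camera to world coordinates); the wrist camera has in their place "hand_eye" (4x4, takes a point from camera to tool coordinates, whose origin is the TCP and whose axes are the flange's). Camera axes: x right, y up, looking along -z (the intrinsics and any distortion apply to the point x, -y, -z); pixel columns grow to the right and rows downward; lengths in m; the calibration is good to about 2 mm. A picture is of the moment at which its call begins: read the wrist's pose just before it. There is no depth.
- job.close_job(): hands the job in; it is judged then, once.
The state is a dict: "time": time; "q": joint angles; "qvel": joint speeds; "joint_torque": joint torques, N m; "tool_pos": TCP position; "tcp_rot": TCP orientation; "wrist_force": force on the tool from outside, world axes, zero at the start; "wrist_torque": the same for the moment, N m; "grip_width": opening from 0.0 (shut) to 1.0 (fully open); "grasp_force": force on a finger pad.
Only numpy, scipy, OpenCV 4.12 (cv2) and the standard library are available. Lean on these libraries where they do the work, as an engineer would, in place of code of your own. Each camera call takes 0.05 s, during which the arm holds its last target. There are 200 camera calls.

## Working session

There is one attempt and no reset: what is moved stays moved. The work goes in short steps, Python scripts to look and compute and a shell command to move; the robot and the scene stay as the last step left them, time stands still between calls to the robot, and variables do not carry over. Pictures are saved under pics/ and viewed, at most 10 in all, crops included, and the job is handed in when it is done.

```bash
mkdir -p pics && python3 - <<'E'
from bench import robot, grab_frame
import cv2
s=robot.get_state()
print({k:(v if isinstance(v,(int,float)) else [round(float(t),4) for t in v]) for k,v in s.items()})
for n in("scene","top"):
    f=grab_frame(n); cv2.imwrite(f"pics/{n}0.png",cv2.resize(f["color"][:,:,::-1],(800,600),interpolation=cv2.INTER_CUBIC))
    print(n,f["mtx"],f["world_from_camera"],[k for k in f])
E
```

```text
{'time': 0.0, 'q': [-1.3259, 0.3218, -0.0701, 1.4517, 0.0226, 1.3708, -0.0569], 'qvel': [0.0013, -0.0002, 0.0006, 0.0006, -0.0005, 0.0001, -0.0016], 'joint_torque': [-0.0004, -49.1266, -0.404, -31.2537, -0.0639, 0.0434, 0.0002], 'tool_pos': [0.1486, 0.6322, 0.2355], 'tcp_rot': [-0.0001, 0.1151, 0.9933, -0.001], 'wrist_force': [-0.3042, 0.1602, -0.2255], 'wrist_torque': [-0.0227, 0.0215, 0.0069], 'grasp_force': 0.0, 'grip_width': 1.0023998796904157}
scene [[459.30960109   0.         260.31408052]
 [  0.         459.30960109 188.04457659]
 [  0.           0.           1.        ]] [[-0.21651851 -0.84692565  0.48563019  1.09607669]
 [ 0.97626245 -0.18497389  0.11267783  0.18405192]
 [-0.00560084  0.49849935  0.86687198  0.92368134]
 [ 0.          0.          0.          1.        ]] ['color', 'mtx', 'world_from_camera']
top [[404.21325094   0.         262.32304859]
 [  0.         404.21325094 190.89172026]
 [  0.           0.           1.        ]] [[ 6.61638558e-04  9.92464015e-01 -1.22534649e-01  4.81745779e-01]
 [-9.99552776e-01 -3.00702113e-03 -2.97524247e-02  3.89586347e-02]
 [-2.98966751e-02  1.22499534e-01  9.92018172e-01  1.07399886e+00]
 [ 0.00000000e+00  0.00000000e+00  0.00000000e+00  1.00000000e+00]] ['color', 'mtx', 'world_from_camera']
```

View pics/scene0.png

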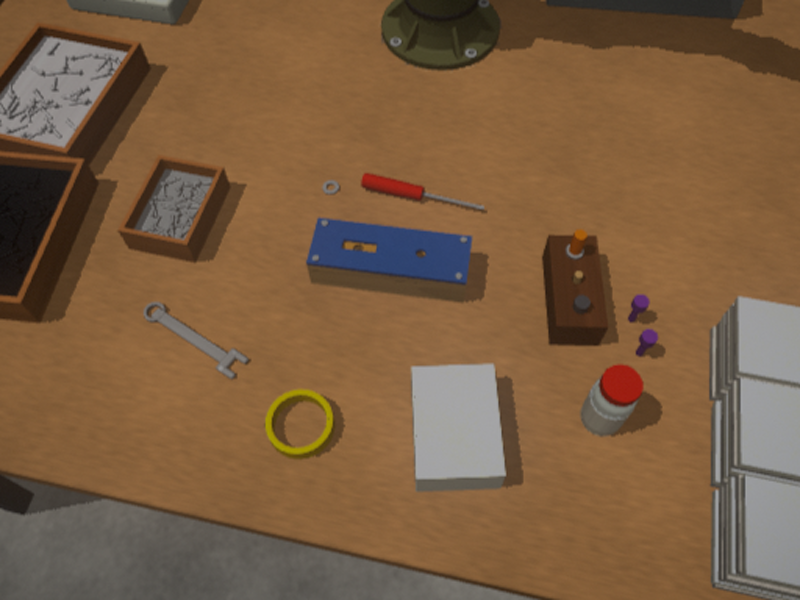

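View pics/top0.png

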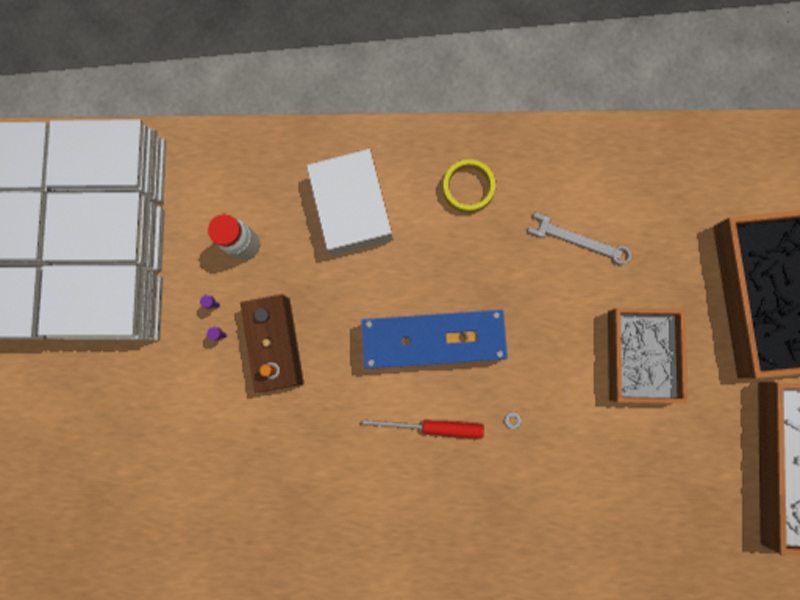

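Top view (800×600): the orange drift pin is at about (267,371) and the dark bolt at (262,315), both in the stand, with the dowel at (266,343) between them. The two purple look-alikes at (208,302) and (216,334) stand outside the stand, so they are not meant. The slot is at (461,337) and the bolt hole at (406,341). I'll confirm this in an enlarged crop.

```bash
python3 - <<'E'
import cv2,numpy as np
from bench import grab_frame
a=grab_frame("top")["color"][187:257,145:345,::-1]
b=grab_frame("scene")["color"][140:220,193:393,::-1]
cv2.imwrite("pics/crop1.png",np.vstack([cv2.resize(i,None,fx=4,fy=4,interpolation=cv2.INTER_CUBIC) for i in(a,b)]))
E
```

```text
(no output)
```

View pics/crop1.png

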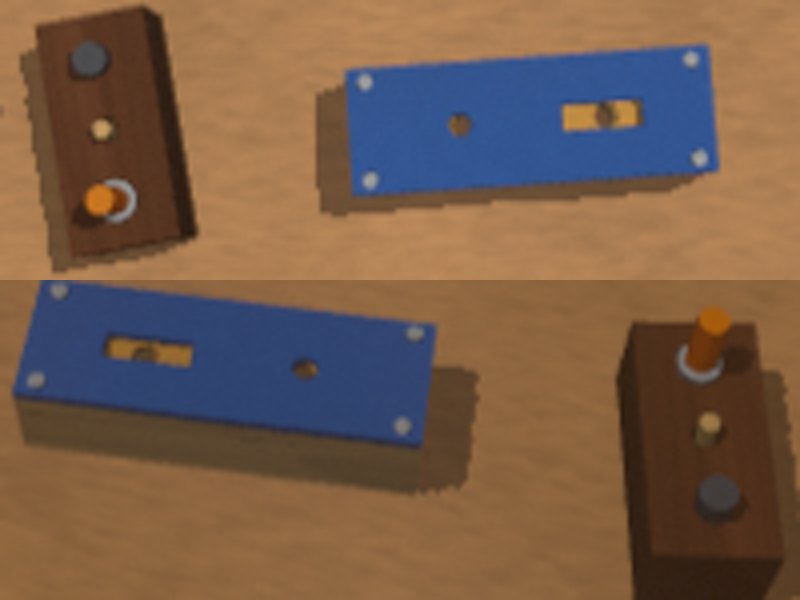

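Confirmed: the orange-handled pin is at crop (99,200), the dark bolt at (90,58), and the dowel between them. The strip hole shows at about (606,116), with the slot running 562–641, so it is a few mm towards -y. Next I'll compute positions.

```bash
cat > h.py <<'E'
import numpy as np
from scipy.spatial.transform import Rotation as R
def ray(px,M,T,z):
    d=np.linalg.solve(M,[px[0],px[1],1.]); d=T[:3,:3]@(d*[1,-1,-1]); o=T[:3,3]
    return (o+d*(z-o[2])/d[2]).round(4)
def tool(s):
    q=s["tcp_rot"]; T=np.eye(4); T[:3,:3]=R.from_quat([q[1],q[2],q[3],q[0]]).as_matrix(); T[:3,3]=s["tool_pos"]; return T
def need(s,xyz,yawvec=None):
    "shift mm in tool axes to TCP target xyz"
    T=tool(s); print("tool-shift mm",(T[:3,:3].T@(np.array(xyz)-T[:3,3])*1e3).round(1),"pos",T[:3,3].round(4),"z",T[:3,2].round(4),"y",T[:3,1].round(4),"F",np.round(s["wrist_force"],1),"w",round(s["grip_width"],3),"g",round(s["grasp_force"],1),"t",s["time"])
E
python3 - <<'E'
from h import *; from bench import grab_frame,robot
t=grab_frame("top"); s=grab_frame("scene")
for f,oy,P in((t,(145,187),dict(s1=(365,82,58),s2=(691,60,58),s3=(700,158,58),s4=(370,180,58),slot=(601,116,58),bh=(460,125,58),strip=(606,116,51),drift=(99,200,104),collar=(119,200,64),bolt=(90,58,74),dowel=(101,128,78))),
 (s,(193,140),dict(slot=(150,73,58),strip=(146,74,51),bh=(305,89,58),s1=(59,11,58),s2=(416,53,58),s3=(402,146,58),s4=(36,100,58),drift=(714,42,104),collar=(700,83,64),bolt=(719,214,74),dowel=(710,140,78)))):
  for k,(x,y,z) in P.items(): print(k,ray(((x+.5)/4-.5+oy[0],(y+.5)/4-.5+oy[1]),f["mtx"],f["world_from_camera"],z/1e3)[:2])
print(grab_frame("wrist")["hand_eye"].round(4).tolist(), grab_frame("wrist")["mtx"].tolist())
need(robot.get_state(),[0,0,0])
E
```

```text
s1 [0.5661 0.1362]
s2 [ 0.5796 -0.0691]
s3 [ 0.5182 -0.0737]
s4 [0.5045 0.1326]
slot [ 0.5445 -0.0123]
bh [0.5389 0.0762]
strip [ 0.5449 -0.0158]
drift [0.4915 0.2913]
collar [0.492  0.2892]
bolt [0.5802 0.3074]
dowel [0.5362 0.2982]
slot [ 0.5489 -0.0122]
strip [ 0.5456 -0.0158]
bh [0.5408 0.0756]
s1 [ 0.5185 -0.0742]
s2 [0.5035 0.1322]
s3 [0.5661 0.1357]
s4 [ 0.5801 -0.0701]
drift [0.4937 0.2907]
collar [0.4938 0.291 ]
bolt [0.5816 0.3081]
dowel [0.5392 0.2983]
[[-0.0002, 0.9549, 0.2968, 0.081], [1.0, 0.0001, 0.0001, 0.0001], [0.0001, 0.2968, -0.9549, -0.1484], [0.0, 0.0, 0.0, 1.0]] [[282.02042305924056, 0.0, 257.887351486088], [0.0, 282.02042305924056, 193.20819063811345], [0.0, 0.0, 1.0]]
tool-shift mm [ 1.000e-01 -6.499e+02  2.366e+02] pos [0.1487 0.6327 0.2364] z [ 0.e+00 -2.e-04 -1.e+00] y [ 2.287e-01  9.735e-01 -2.000e-04] F [-0.  -0.   0.2] w 1.003 g 0.0 t 0.4
```

```bash
python3 -m jog '[{"x":-41.3,"y":-25.4,"z":0},{"x":-41.3,"y":-25.4},{"x":-41.3,"y":-25.4},{"x":-41.3,"y":-25.4},{"x":-41.3,"y":-25.4},{"x":-41.3,"y":-25.4},{"x":-41.3,"y":-25.4},{"x":-41.3,"y":-25.4},{"x":-41.3,"y":-25.4},{"x":-41.3,"y":-25.4},{"az":-0.14,"z":-5},{"az":-0.14},{"az":-0.14},{},{}]' | tail -5
python3 - <<'E'
from h import *; from bench import grab_frame,robot
import cv2
s=robot.get_state(); f=grab_frame("wrist"); need(s,[.4925,.2908,.084])
cv2.imwrite("pics/w1.png",cv2.resize(f["color"][:,:,::-1],(800,600),interpolation=cv2.INTER_CUBIC))
E
```

```text
tool-shift mm [-412.9 -254.2  152.5] pos [0.1487 0.6327 0.2364] z [ 0.e+00 -2.e-04 -1.e+00] y [ 2.287e-01  9.735e-01 -2.000e-04] F [-0.  -0.   0.2] w 1.003 g 0.0 t 0.4invalid input at $[0]: expected keys x, y, z, ax, ay, az, fingers
```

View pics/w1.png

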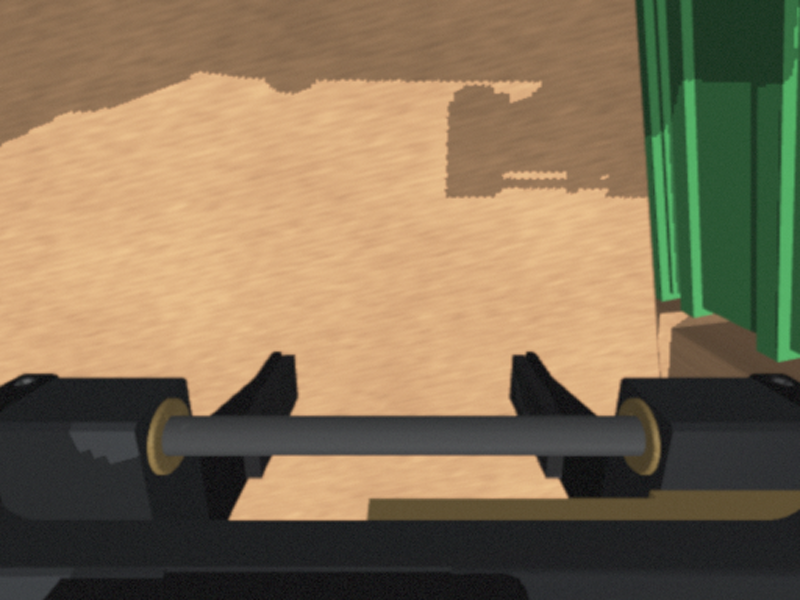

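The move was refused because every row needs all keys. The view shows only bare table below the fingers and a green crate to the right (x>640), which the arm will move away from. I'll retype the rows in full.

```bash
python3 -m jog '[{"x":-41.3,"y":-25.4,"z":0,"ax":0,"ay":0,"az":0,"fingers":-1},{"x":-41.3,"y":-25.4,"z":0,"ax":0,"ay":0,"az":0,"fingers":-1},{"x":-41.3,"y":-25.4,"z":0,"ax":0,"ay":0,"az":0,"fingers":-1},{"x":-41.3,"y":-25.4,"z":0,"ax":0,"ay":0,"az":0,"fingers":-1},{"x":-41.3,"y":-25.4,"z":0,"ax":0,"ay":0,"az":0,"fingers":-1},{"x":-41.3,"y":-25.4,"z":0,"ax":0,"ay":0,"az":0,"fingers":-1},{"x":-41.3,"y":-25.4,"z":0,"ax":0,"ay":0,"az":0,"fingers":-1},{"x":-41.3,"y":-25.4,"z":0,"ax":0,"ay":0,"az":0,"fingers":-1},{"x":-41.3,"y":-25.4,"z":0,"ax":0,"ay":0,"az":0,"fingers":-1},{"x":-41.3,"y":-25.4,"z":0,"ax":0,"ay":0,"az":0,"fingers":-1},{"x":0,"y":0,"z":15,"ax":0,"ay":0,"az":-0.14,"fingers":-1},{"x":0,"y":0,"z":15,"ax":0,"ay":0,"az":-0.14,"fingers":-1},{"x":0,"y":0,"z":15,"ax":0,"ay":0,"az":-0.14,"fingers":-1},{"x":0,"y":0,"z":0,"ax":0,"ay":0,"az":0,"fingers":-1},{"x":0,"y":0,"z":0,"ax":0,"ay":0,"az":0,"fingers":-1}]' | tail -5
python3 - <<'E'
from h import *; from bench import grab_frame,robot
import cv2
s=robot.get_state(); f=grab_frame("wrist"); need(s,[.4925,.2908,.084])
cv2.imwrite("pics/w2.png",cv2.resize(f["color"][:,:,::-1],(800,600),interpolation=cv2.INTER_CUBIC))
E
```

```text
tool_pos: [0.4927, 0.2911, 0.1918]
tcp_rot: [-0.0, -0.093, 0.996, 0.0]
wrist_force: [1.1, -0.0, -0.1]
grip_width: 0.998
grasp_force: 0.0
tool-shift mm [  0.2  -0.2 107.8] pos [0.4927 0.2911 0.1918] z [-0.  0. -1.] y [-0.1849  0.9828  0.    ] F [ 1.1 -0.  -0.1] w 0.998 g 0.0 t 1.95
```

View pics/w2.png

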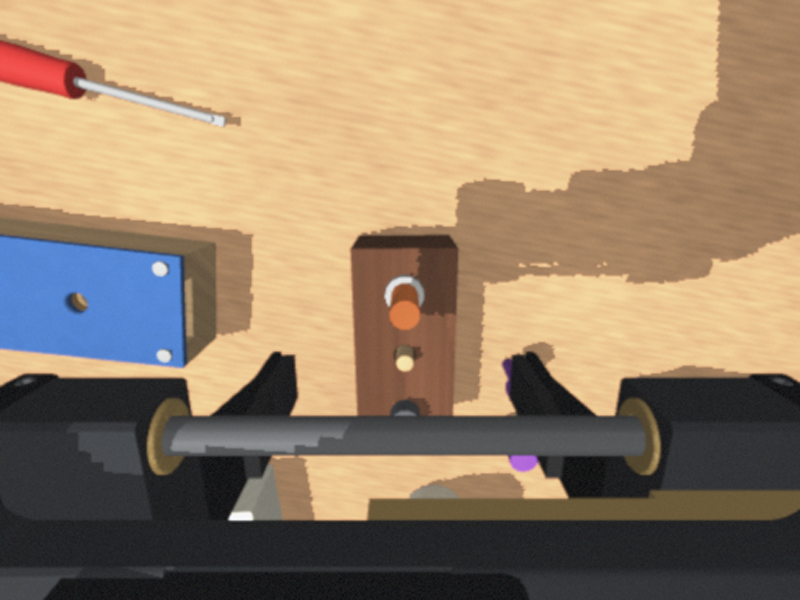

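The wrist view shows the pin handle top at (404,316) in line with the gripper's centre column, the dowel at (404,360), and a purple look-alike beside the right finger. I'll check x and the clearances.

```bash
python3 - <<'E'
from h import *; from bench import grab_frame,robot
s=robot.get_state(); f=grab_frame("wrist"); T=tool(s)@f["hand_eye"]
for n,p,z in(("drift",(404,316),.104),("collar",(404,294),.064),("dowel",(404,361),.078),("bh",(77.5,302),.058)): print(n,ray(np.array(p)/1.5625,f["mtx"],T,z))
t=grab_frame("top")
for n,p,z in(("purp1",(208,302),.058),("purp2",(214,334),.058),("glue",(225,229),.12)): print(n,ray(np.array(p)/1.5625,t["mtx"],t["world_from_camera"],z))
E
```

```text
drift [0.494  0.2918 0.104 ]
collar [0.4927 0.2917 0.064 ]
dowel [0.5334 0.2993 0.078 ]
bh [0.5405 0.0775 0.058 ]
purp1 [0.6021 0.3999 0.058 ]
purp2 [0.5497 0.3879 0.058 ]
glue [0.7092 0.3557 0.12  ]
```

```bash
python3 -m jog '[{"x":0,"y":0,"z":30,"ax":0,"ay":0,"az":0,"fingers":0},{"x":0,"y":0,"z":30,"ax":0,"ay":0,"az":0,"fingers":0},{"x":0,"y":0,"z":30,"ax":0,"ay":0,"az":0,"fingers":0},{"x":0,"y":0,"z":12,"ax":0,"ay":0,"az":0,"fingers":0},{"x":0,"y":0,"z":6,"ax":0,"ay":0,"az":0,"fingers":0},{"x":0,"y":0,"z":0,"ax":0,"ay":0,"az":0,"fingers":0},{"x":0,"y":0,"z":0,"ax":0,"ay":0,"az":0,"fingers":1},{"x":0,"y":0,"z":0,"ax":0,"ay":0,"az":0,"fingers":1},{"x":0,"y":0,"z":0,"ax":0,"ay":0,"az":0,"fingers":1},{"x":0,"y":0,"z":0,"ax":0,"ay":0,"az":0,"fingers":1},{"x":0,"y":0,"z":0,"ax":0,"ay":0,"az":0,"fingers":1},{"x":0,"y":0,"z":0,"ax":0,"ay":0,"az":0,"fingers":1}]' | tail -6
```

```text
time: 3.3
tool_pos: [0.493, 0.2914, 0.0841]
tcp_rot: [0.0, -0.095, 0.996, 0.0]
wrist_force: [-0.2, 1.0, 3.4]
grip_width: 0.196
grasp_force: 30.0
```

```bash
python3 -m jog '[{"x":0,"y":0,"z":-15,"ax":0,"ay":0,"az":0,"fingers":1},{"x":0,"y":0,"z":-25,"ax":0,"ay":0,"az":0,"fingers":1},{"x":0,"y":0,"z":-30,"ax":0,"ay":0,"az":0,"fingers":1},{"x":0,"y":0,"z":-16,"ax":0,"ay":0,"az":0,"fingers":1},{"x":0,"y":-20,"z":0,"ax":0,"ay":0,"az":0,"fingers":1},{"x":1,"y":-40,"z":0,"ax":0,"ay":0,"az":0,"fingers":1},{"x":1,"y":-45,"z":0,"ax":0,"ay":0,"az":0,"fingers":1},{"x":1,"y":-45,"z":0,"ax":0,"ay":0,"az":0,"fingers":1},{"x":1,"y":-45,"z":0,"ax":0,"ay":0,"az":0,"fingers":1},{"x":1,"y":-45,"z":0,"ax":0,"ay":0,"az":0,"fingers":1},{"x":0,"y":-40,"z":0,"ax":0,"ay":0,"az":0,"fingers":1},{"x":0,"y":-20,"z":0,"ax":0,"ay":0,"az":0,"fingers":1},{"x":0,"y":-9.4,"z":0,"ax":0,"ay":0,"az":0,"fingers":1},{"x":0,"y":0,"z":0,"ax":0,"ay":0,"az":0,"fingers":1},{"x":0,"y":0,"z":0,"ax":0,"ay":0,"az":0,"fingers":1}]' | tail -6
python3 - <<'E'
from h import *; from bench import grab_frame,robot
import cv2
s=robot.get_state(); f=grab_frame("wrist"); need(s,[.5452,-.0135,.150]); T=tool(s)@f["hand_eye"]
c=f["color"][110:270,120:400,::-1]
b=grab_frame("scene")["color"][125:205,185:325,::-1]
cv2.imwrite("pics/w3.png",cv2.resize(c,(784,448),interpolation=cv2.INTER_CUBIC))
cv2.imwrite("pics/w3s.png",cv2.resize(b,None,fx=5.5,fy=5.5,interpolation=cv2.INTER_CUBIC))
E
```

```text
time: 4.8
tool_pos: [0.5457, -0.012, 0.1696]
tcp_rot: [-0.0, -0.095, 0.995, 0.001]
wrist_force: [-0.6, 0.9, -2.4]
grip_width: 0.203
grasp_force: 30.0
tool-shift mm [ 0.8 -1.4 19.6] pos [ 0.5457 -0.012   0.1696] z [-5.0e-04  1.1e-03 -1.0e+00] y [-0.1898  0.9818  0.0012] F [-0.6  0.9 -2.4] w 0.203 g 30.0 t 4.8
```

View pics/w3.png

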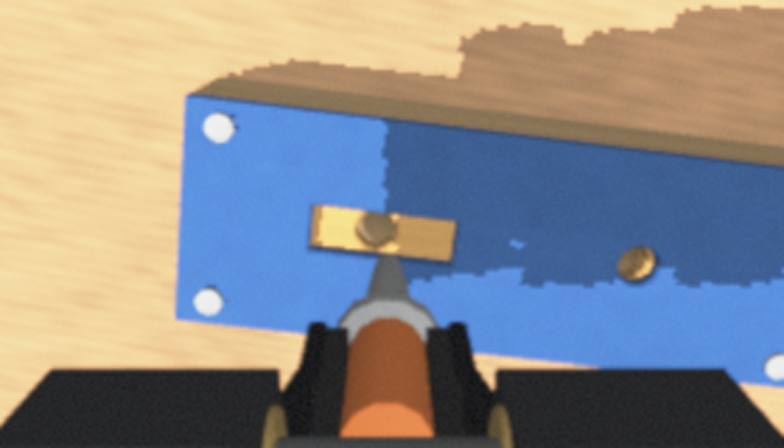

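The wrist crop shows the slot spanning (311–456, 206–262), centred at about (383,234). The strip hole is at (376,229), the pin tip at (389,257) and the bolt hole at (636,264).

```bash
cat > m.py <<'E'
from h import *; from bench import grab_frame,robot
s=robot.get_state(); f=grab_frame("wrist"); Tt=tool(s); T=Tt@f["hand_eye"]; 
for n,p,z in(("slot",(383.5,234),.058),("strip",(376,229),.051),("tip",(389,259),.0916),("bh",(636,263),.058),("sc1",(218,128),.058),("sc2",(208,302),.058),("collar",(387,318),.148)):
    w=ray(((p[0]+.5)/2.8-.5+120,(p[1]+.5)/2.8-.5+110),f["mtx"],T,z); print(n,w,((w-Tt[:3,3])@Tt[:3,:3]*1e3).round(1))
E
python3 m.py
```

```text
slot [ 0.5458 -0.013   0.058 ] [  0.2  -1.5 111.5]
strip [ 0.5466 -0.0156  0.051 ] [-1.000e-01 -4.200e+00  1.185e+02]
tip [ 0.543  -0.0118  0.0916] [ 2.7  0.2 77.9]
bh [0.5394 0.0754 0.058 ] [-10.4  86.5 111.6]
sc1 [ 0.5202 -0.0738  0.058 ] [ 36.9 -56.3 111.5]
sc2 [ 0.5824 -0.0693  0.058 ] [-25.  -63.8 111.4]
collar [ 0.5383 -0.0134  0.148 ] [ 7.7 -0.4 21.5]
```

```bash
python3 -m jog '[{"x":0.3,"y":-4.2,"z":5,"ax":0,"ay":0,"az":0,"fingers":1},{"x":0,"y":0,"z":10,"ax":0,"ay":0,"az":0,"fingers":1},{"x":0,"y":0,"z":10,"ax":0,"ay":0,"az":0,"fingers":1},{"x":0,"y":0,"z":5,"ax":0,"ay":0,"az":0,"fingers":1},{"x":0,"y":0,"z":2,"ax":0,"ay":0,"az":0,"fingers":1},{"x":0,"y":0,"z":2,"ax":0,"ay":0,"az":0,"fingers":1},{"x":0,"y":0,"z":2,"ax":0,"ay":0,"az":0,"fingers":1},{"x":0,"y":0,"z":2,"ax":0,"ay":0,"az":0,"fingers":1},{"x":0,"y":0,"z":1,"ax":0,"ay":0,"az":0,"fingers":1},{"x":0,"y":0,"z":1,"ax":0,"ay":0,"az":0,"fingers":1},{"x":0,"y":0,"z":1,"ax":0,"ay":0,"az":0,"fingers":1},{"x":0,"y":0,"z":1,"ax":0,"ay":0,"az":0,"fingers":1},{"x":0,"y":0,"z":0,"ax":0,"ay":0,"az":0,"fingers":1}]' | tail -6
```

```text
time: 6.25
tool_pos: [0.5464, -0.018, 0.1274]
tcp_rot: [-0.0, -0.094, 0.996, 0.0]
wrist_force: [-0.8, 1.3, -1.4]
grip_width: 0.195
grasp_force: 30.0
```

```bash
python3 -m jog '[{"x":0,"y":0,"z":1,"ax":0,"ay":0,"az":0,"fingers":1},{"x":0,"y":0,"z":1,"ax":0,"ay":0,"az":0,"fingers":1},{"x":0,"y":0,"z":1,"ax":0,"ay":0,"az":0,"fingers":1},{"x":0,"y":0,"z":1,"ax":0,"ay":0,"az":0,"fingers":1},{"x":0,"y":0,"z":0,"ax":0,"ay":0,"az":0,"fingers":1}]' | tail -6
```

```text
time: 6.75
tool_pos: [0.5463, -0.0179, 0.1234]
tcp_rot: [-0.0, -0.094, 0.996, 0.0]
wrist_force: [0.0, -0.3, -2.1]
grip_width: 0.196
grasp_force: 30.0
```

```bash
python3 -m jog '[{"x":0,"y":1.2,"z":0,"ax":0,"ay":0,"az":0,"fingers":1},{"x":0,"y":1.2,"z":0,"ax":0,"ay":0,"az":0,"fingers":1},{"x":0,"y":1.2,"z":0,"ax":0,"ay":0,"az":0,"fingers":1},{"x":0,"y":1.2,"z":0,"ax":0,"ay":0,"az":0,"fingers":1},{"x":0,"y":0,"z":1,"ax":0,"ay":0,"az":0,"fingers":1},{"x":0,"y":0,"z":1,"ax":0,"ay":0,"az":0,"fingers":1},{"x":0,"y":0,"z":1,"ax":0,"ay":0,"az":0,"fingers":1},{"x":0,"y":0,"z":1,"ax":0,"ay":0,"az":0,"fingers":1},{"x":0,"y":0,"z":0.5,"ax":0,"ay":0,"az":0,"fingers":1},{"x":0,"y":0,"z":0,"ax":0,"ay":0,"az":0,"fingers":1}]' | tail -6
```

```text
time: 7.75
tool_pos: [0.5457, -0.0135, 0.1191]
tcp_rot: [0.0, -0.094, 0.996, -0.0]
wrist_force: [0.7, -0.5, -1.2]
grip_width: 0.198
grasp_force: 30.0
```

```bash
python3 -m jog '[{"x":0,"y":0,"z":1,"ax":0,"ay":0,"az":0,"fingers":1},{"x":0,"y":0,"z":1,"ax":0,"ay":0,"az":0,"fingers":1},{"x":0,"y":0,"z":1,"ax":0,"ay":0,"az":0,"fingers":1},{"x":0,"y":0,"z":1,"ax":0,"ay":0,"az":0,"fingers":1},{"x":0,"y":0,"z":1,"ax":0,"ay":0,"az":0,"fingers":1},{"x":0,"y":0,"z":1,"ax":0,"ay":0,"az":0,"fingers":1},{"x":0,"y":0,"z":0,"ax":0,"ay":0,"az":0,"fingers":1}]' | tail -6
```

```text
time: 8.45
tool_pos: [0.5457, -0.0134, 0.113]
tcp_rot: [0.0, -0.094, 0.996, -0.0]
wrist_force: [1.3, -2.1, 0.2]
grip_width: 0.195
grasp_force: 30.0
```

```bash
python3 -m jog '[{"x":0,"y":0,"z":1,"ax":0,"ay":0,"az":0,"fingers":1},{"x":0,"y":0,"z":1,"ax":0,"ay":0,"az":0,"fingers":1},{"x":0,"y":0,"z":1,"ax":0,"ay":0,"az":0,"fingers":1},{"x":0,"y":0,"z":1,"ax":0,"ay":0,"az":0,"fingers":1},{"x":0,"y":0,"z":1,"ax":0,"ay":0,"az":0,"fingers":1},{"x":0,"y":0,"z":1,"ax":0,"ay":0,"az":0,"fingers":1},{"x":0,"y":0,"z":1,"ax":0,"ay":0,"az":0,"fingers":1},{"x":0,"y":0,"z":1,"ax":0,"ay":0,"az":0,"fingers":1},{"x":0,"y":0,"z":0,"ax":0,"ay":0,"az":0,"fingers":1}]' | tail -6
```

```text
time: 9.35
tool_pos: [0.5456, -0.0132, 0.1049]
tcp_rot: [0.0, -0.094, 0.996, 0.0]
wrist_force: [1.3, -1.3, -0.6]
grip_width: 0.196
grasp_force: 30.0
```

```bash
python3 -m jog '[{"x":0,"y":0,"z":1,"ax":0,"ay":0,"az":0,"fingers":1},{"x":0,"y":0,"z":1,"ax":0,"ay":0,"az":0,"fingers":1},{"x":0,"y":0,"z":1,"ax":0,"ay":0,"az":0,"fingers":1},{"x":0,"y":0,"z":1,"ax":0,"ay":0,"az":0,"fingers":1},{"x":0,"y":0,"z":1,"ax":0,"ay":0,"az":0,"fingers":1},{"x":0,"y":0,"z":1,"ax":0,"ay":0,"az":0,"fingers":1},{"x":0,"y":0,"z":1,"ax":0,"ay":0,"az":0,"fingers":1},{"x":0,"y":0,"z":1,"ax":0,"ay":0,"az":0,"fingers":1},{"x":0,"y":0,"z":1,"ax":0,"ay":0,"az":0,"fingers":1},{"x":0,"y":0,"z":1,"ax":0,"ay":0,"az":0,"fingers":1},{"x":0,"y":0,"z":0,"ax":0,"ay":0,"az":0,"fingers":1}]' | tail -6
```

```text
time: 10.45
tool_pos: [0.5455, -0.0132, 0.0949]
tcp_rot: [-0.0, -0.094, 0.996, 0.0]
wrist_force: [2.7, -1.3, -1.4]
grip_width: 0.198
grasp_force: 30.0
```

```bash
python3 -m jog '[{"x":0,"y":0,"z":1,"ax":0,"ay":0,"az":0,"fingers":1},{"x":0,"y":0,"z":1,"ax":0,"ay":0,"az":0,"fingers":1},{"x":0,"y":0,"z":1,"ax":0,"ay":0,"az":0,"fingers":1},{"x":0,"y":0,"z":1,"ax":0,"ay":0,"az":0,"fingers":1},{"x":0,"y":0,"z":1,"ax":0,"ay":0,"az":0,"fingers":1},{"x":0,"y":0,"z":1,"ax":0,"ay":0,"az":0,"fingers":1},{"x":0,"y":0,"z":1,"ax":0,"ay":0,"az":0,"fingers":1},{"x":0,"y":0,"z":1,"ax":0,"ay":0,"az":0,"fingers":1},{"x":0,"y":0,"z":1,"ax":0,"ay":0,"az":0,"fingers":1},{"x":0,"y":0,"z":0,"ax":0,"ay":0,"az":0,"fingers":1}]' | tail -6
```

```text
time: 11.45
tool_pos: [0.5456, -0.0132, 0.0859]
tcp_rot: [0.0, -0.094, 0.996, -0.0]
wrist_force: [2.8, -0.8, -1.4]
grip_width: 0.196
grasp_force: 30.0
```

```bash
python3 -m jog '[{"x":0,"y":0,"z":0.5,"ax":0,"ay":0,"az":0,"fingers":1},{"x":0,"y":0,"z":0.5,"ax":0,"ay":0,"az":0,"fingers":1},{"x":0,"y":0,"z":0.5,"ax":0,"ay":0,"az":0,"fingers":1},{"x":0,"y":0,"z":0,"ax":0,"ay":0,"az":0,"fingers":1}]' | tail -6
```

```text
time: 11.85
tool_pos: [0.5456, -0.0133, 0.0845]
tcp_rot: [0.0, -0.094, 0.996, 0.0]
wrist_force: [2.0, -1.3, 0.2]
grip_width: 0.197
grasp_force: 30.0
```

```bash
python3 -m jog '[{"x":0,"y":0,"z":0.5,"ax":0,"ay":0,"az":0,"fingers":1},{"x":0,"y":0,"z":0.3,"ax":0,"ay":0,"az":0,"fingers":1},{"x":0,"y":0,"z":0,"ax":0,"ay":0,"az":0,"fingers":1}]' | tail -6
```

```text
time: 12.15
tool_pos: [0.5457, -0.0132, 0.0841]
tcp_rot: [0.0, -0.094, 0.996, 0.0]
wrist_force: [1.2, -1.3, 4.4]
grip_width: 0.197
grasp_force: 30.0
```

```bash
python3 -m jog '[{"x":0,"y":0,"z":0,"ax":0,"ay":0,"az":0,"fingers":1},{"x":0,"y":0,"z":0,"ax":0,"ay":0,"az":0,"fingers":0},{"x":0,"y":0,"z":0,"ax":0,"ay":0,"az":0,"fingers":0},{"x":0,"y":0,"z":0,"ax":0,"ay":0,"az":0,"fingers":-1},{"x":0,"y":0,"z":0,"ax":0,"ay":0,"az":0,"fingers":-1},{"x":0,"y":0,"z":-10,"ax":0,"ay":0,"az":0,"fingers":-1},{"x":0,"y":0,"z":-30,"ax":0,"ay":0,"az":0,"fingers":-1},{"x":0,"y":0,"z":-40,"ax":0,"ay":0,"az":0,"fingers":-1},{"x":-11.8,"y":38.6,"z":-30,"ax":0,"ay":0,"az":0,"fingers":-1},{"x":-11.8,"y":38.6,"z":0,"ax":0,"ay":0,"az":0,"fingers":-1},{"x":-11.8,"y":38.6,"z":0,"ax":0,"ay":0,"az":0,"fingers":-1},{"x":-11.8,"y":38.6,"z":0,"ax":0,"ay":0,"az":0,"fingers":-1},{"x":-11.8,"y":38.6,"z":0,"ax":0,"ay":0,"az":0,"fingers":-1},{"x":-11.8,"y":38.6,"z":0,"ax":0,"ay":0,"az":0,"fingers":-1},{"x":-11.8,"y":38.6,"z":0,"ax":0,"ay":0,"az":0,"fingers":-1},{"x":-11.8,"y":38.6,"z":0,"ax":0,"ay":0,"az":0,"fingers":-1},{"x":0,"y":0,"z":0,"ax":0,"ay":0,"az":0,"fingers":-1},{"x":0,"y":0,"z":0,"ax":0,"ay":0,"az":0,"fingers":-1},{"x":0,"y":0,"z":0,"ax":0,"ay":0,"az":0,"fingers":-1}]' | tail -6
python3 - <<'E'
from h import *; from bench import grab_frame,robot
import cv2
s=robot.get_state(); f=grab_frame("wrist"); need(s,[.581,.3078,.077])
a=cv2.resize(f["color"][140:260,0:400,::-1],(800,240),interpolation=cv2.INTER_CUBIC)
b=cv2.resize(grab_frame("scene")["color"][135:195,190:390,::-1],(800,240),interpolation=cv2.INTER_CUBIC)
cv2.imwrite("pics/w4.png",np.vstack([a,b]))
E
```

```text
time: 14.05
tool_pos: [0.5806, 0.306, 0.194]
tcp_rot: [0.0, -0.094, 0.996, -0.0]
wrist_force: [-0.1, -0.0, -0.5]
grip_width: 0.999
grasp_force: 0.0
tool-shift mm [ -0.7   1.8 117. ] pos [0.5806 0.306  0.194 ] z [ 4.e-04 -9.e-04 -1.e+00] y [-0.1865  0.9825 -0.001 ] F [-0.1 -0.  -0.5] w 0.999 g 0.0 t 14.05
```

View pics/w4.png

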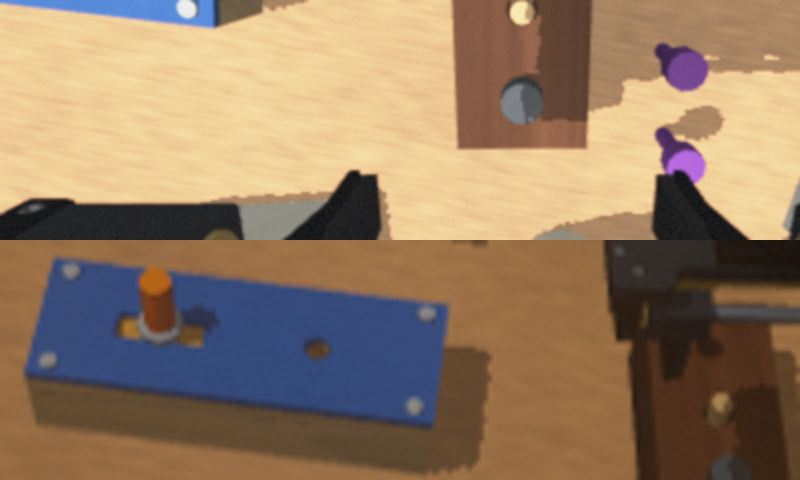

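The pin stands home mid-slot: collar at (160,325) in the lower panel, slot 117–205. The dark bolt head is at (522,102) in the upper panel, and the purple look-alikes are clear to the right.

```bash
python3 - <<'E'
from h import *; from bench import grab_frame,robot
s=robot.get_state(); f=grab_frame("wrist"); T=tool(s)@f["hand_eye"]
w=ray((522/2,140+101/2),f["mtx"],T,.074); print(w); need(s,[w[0],w[1],.076])
E
```

```text
[0.5799 0.3082 0.074 ]
tool-shift mm [  0.4   2.7 118.1] pos [0.5807 0.3056 0.1941] z [ 6.e-04 -4.e-04 -1.e+00] y [-1.855e-01  9.826e-01 -5.000e-04] F [-0.3 -0.6  0.4] w 0.999 g 0.0 t 14.15
```

```bash
python3 -m jog '[{"x":0.4,"y":2.6,"z":25,"ax":0,"ay":0,"az":0,"fingers":0},{"x":0,"y":0,"z":30,"ax":0,"ay":0,"az":0,"fingers":0},{"x":0,"y":0,"z":30,"ax":0,"ay":0,"az":0,"fingers":0},{"x":0,"y":0,"z":20,"ax":0,"ay":0,"az":0,"fingers":0},{"x":0,"y":0,"z":9,"ax":0,"ay":0,"az":0,"fingers":0},{"x":0,"y":0,"z":5,"ax":0,"ay":0,"az":0,"fingers":0},{"x":0,"y":0,"z":0,"ax":0,"ay":0,"az":0,"fingers":0},{"x":0,"y":0,"z":0,"ax":0,"ay":0,"az":0,"fingers":1},{"x":0,"y":0,"z":0,"ax":0,"ay":0,"az":0,"fingers":1},{"x":0,"y":0,"z":0,"ax":0,"ay":0,"az":0,"fingers":1},{"x":0,"y":0,"z":0,"ax":0,"ay":0,"az":0,"fingers":1},{"x":0,"y":0,"z":0,"ax":0,"ay":0,"az":0,"fingers":1},{"x":0,"y":0,"z":0,"ax":0,"ay":0,"az":0,"fingers":1}]' | tail -6
```

```text
time: 15.5
tool_pos: [0.5797, 0.3101, 0.0753]
tcp_rot: [0.0, -0.094, 0.996, 0.0]
wrist_force: [-0.1, -1.4, 4.4]
grip_width: 0.24
grasp_force: 30.0
```

```bash
python3 -m jog '[{"x":0,"y":0,"z":-10,"ax":0,"ay":0,"az":0,"fingers":1},{"x":0,"y":0,"z":-25,"ax":0,"ay":0,"az":0,"fingers":1},{"x":0,"y":0,"z":-25,"ax":0,"ay":0,"az":0,"fingers":1},{"x":11.9,"y":-31.7,"z":0,"ax":0,"ay":0,"az":0,"fingers":1},{"x":11.9,"y":-31.7,"z":0,"ax":0,"ay":0,"az":0,"fingers":1},{"x":11.9,"y":-31.7,"z":0,"ax":0,"ay":0,"az":0,"fingers":1},{"x":11.9,"y":-31.7,"z":0,"ax":0,"ay":0,"az":0,"fingers":1},{"x":11.9,"y":-31.7,"z":0,"ax":0,"ay":0,"az":0,"fingers":1},{"x":11.9,"y":-31.7,"z":0,"ax":0,"ay":0,"az":0,"fingers":1},{"x":11.9,"y":-31.7,"z":0,"ax":0,"ay":0,"az":0,"fingers":1},{"x":0,"y":0,"z":0,"ax":0,"ay":0,"az":0,"fingers":1},{"x":0,"y":0,"z":0,"ax":0,"ay":0,"az":0,"fingers":1},{"x":0,"y":0,"z":0,"ax":0,"ay":0,"az":0,"fingers":1},{"x":0,"y":0,"z":0,"ax":0,"ay":0,"az":0,"fingers":1}]' | tail -6
python3 - <<'E'
from h import *; from bench import grab_frame,robot
import cv2
s=robot.get_state(); f=grab_frame("wrist"); need(s,[.5395,.0763,.130])
a=cv2.resize(f["color"][130:250,160:360,::-1],(800,480),interpolation=cv2.INTER_CUBIC)
cv2.imwrite("pics/w5.png",a)
E
```

```text
time: 16.9
tool_pos: [0.5392, 0.0781, 0.1346]
tcp_rot: [0.0, -0.096, 0.995, 0.0]
wrist_force: [0.1, 0.5, -0.1]
grip_width: 0.238
grasp_force: 30.0
tool-shift mm [ 0.1 -1.8  4.6] pos [0.5392 0.0781 0.1346] z [ 0.e+00  4.e-04 -1.e+00] y [-1.904e-01  9.817e-01  4.000e-04] F [ 0.1  0.5 -0.1] w 0.238 g 30.0 t 16.9
```

View pics/w5.png

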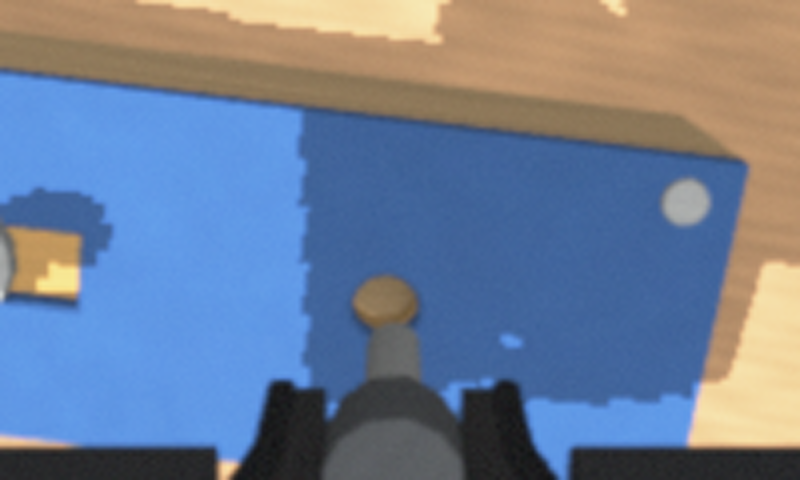

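The wrist crop shows the bolt hole at (385,305), radius about 31 px, with the gripped bolt's shank end just below it at (393,325).

```bash
python3 - <<'E'
from h import *; from bench import grab_frame,robot
s=robot.get_state(); f=grab_frame("wrist"); Tt=tool(s); T=Tt@f["hand_eye"]; need(s,[.5395,.0763,.130])
for n,p,z in(("hole",(385.5,305),.058),("holetop",(385.5,276),.058),("holeleft",(354,305),.058),("sc",(686,202),.058),("footedge",(393,324),.0753),("slotend",(79,268),.058)):
    w=ray(((p[0]+.5)/4-.5+160,(p[1]+.5)/4-.5+130),f["mtx"],T,z); print(n,w,((w-Tt[:3,3])@Tt[:3,:3]*1e3).round(1))
E
```

```text
tool-shift mm [ 0.  -1.6  4.5] pos [0.5392 0.0779 0.1345] z [-1.e-04  3.e-04 -1.e+00] y [-1.903e-01  9.817e-01  3.000e-04] F [ 0.6  0.7 -0.8] w 0.24 g 30.0 t 16.95
hole [0.5397 0.076  0.058 ] [-0.1 -1.9 76.5]
holetop [0.5334 0.0748 0.058 ] [ 6.3 -1.9 76.5]
holeleft [0.541  0.0694 0.058 ] [-0.1 -8.7 76.5]
sc [0.5059 0.1325 0.058 ] [22.3 60.  76.6]
footedge [0.5372 0.0771 0.0753] [ 2.1 -0.4 59.2]
slotend [0.5438 0.0114 0.058 ] [  8.2 -66.1  76.5]
```

```bash
python3 -m jog '[{"x":0,"y":-0.3,"z":4,"ax":0,"ay":0,"az":0,"fingers":1},{"x":0,"y":0,"z":4,"ax":0,"ay":0,"az":0,"fingers":1},{"x":0,"y":0,"z":2,"ax":0,"ay":0,"az":0,"fingers":1},{"x":0,"y":0,"z":1,"ax":0,"ay":0,"az":0,"fingers":1},{"x":0,"y":0,"z":0,"ax":0,"ay":0,"az":0,"fingers":1}]' | tail -6
```

```text
time: 17.5
tool_pos: [0.5391, 0.0761, 0.1233]
tcp_rot: [-0.0, -0.094, 0.996, -0.0]
wrist_force: [-0.1, 0.2, -1.1]
grip_width: 0.244
grasp_force: 30.0
```

```bash
python3 -m jog '[{"x":-0.3,"y":0.2,"z":1,"ax":0,"ay":0,"az":0,"fingers":1},{"x":0,"y":0,"z":1,"ax":0,"ay":0,"az":0,"fingers":1},{"x":0,"y":0,"z":1,"ax":0,"ay":0,"az":0,"fingers":1},{"x":0,"y":0,"z":1,"ax":0,"ay":0,"az":0,"fingers":1},{"x":0,"y":0,"z":1,"ax":0,"ay":0,"az":0,"fingers":1},{"x":0,"y":0,"z":1,"ax":0,"ay":0,"az":0,"fingers":1},{"x":0,"y":0,"z":1,"ax":0,"ay":0,"az":0,"fingers":1},{"x":0,"y":0,"z":1,"ax":0,"ay":0,"az":0,"fingers":1},{"x":0,"y":0,"z":0,"ax":0,"ay":0,"az":0,"fingers":1}]' | tail -6
```

```text
time: 18.4
tool_pos: [0.5394, 0.0764, 0.1154]
tcp_rot: [-0.0, -0.094, 0.996, 0.0]
wrist_force: [-0.7, -0.0, -0.9]
grip_width: 0.24
grasp_force: 30.0
```

```bash
python3 -m jog '[{"x":0,"y":0,"z":1,"ax":0,"ay":0,"az":0,"fingers":1},{"x":0,"y":0,"z":1,"ax":0,"ay":0,"az":0,"fingers":1},{"x":0,"y":0,"z":1,"ax":0,"ay":0,"az":0,"fingers":1},{"x":0,"y":0,"z":1,"ax":0,"ay":0,"az":0,"fingers":1},{"x":0,"y":0,"z":1,"ax":0,"ay":0,"az":0,"fingers":1},{"x":0,"y":0,"z":1,"ax":0,"ay":0,"az":0,"fingers":1},{"x":0,"y":0,"z":0,"ax":0,"ay":0,"az":0,"fingers":1}]' | tail -6
```

```text
time: 19.1
tool_pos: [0.5394, 0.0764, 0.1094]
tcp_rot: [-0.0, -0.094, 0.996, 0.0]
wrist_force: [-1.0, 0.0, -0.5]
grip_width: 0.236
grasp_force: 30.0
```

```bash
python3 -m jog '[{"x":0,"y":0,"z":1,"ax":0,"ay":0,"az":0,"fingers":1},{"x":0,"y":0,"z":1,"ax":0,"ay":0,"az":0,"fingers":1},{"x":0,"y":0,"z":1,"ax":0,"ay":0,"az":0,"fingers":1},{"x":0,"y":0,"z":1,"ax":0,"ay":0,"az":0,"fingers":1},{"x":0,"y":0,"z":1,"ax":0,"ay":0,"az":0,"fingers":1},{"x":0,"y":0,"z":1,"ax":0,"ay":0,"az":0,"fingers":1},{"x":0,"y":0,"z":0,"ax":0,"ay":0,"az":0,"fingers":1}]' | tail -6
```

```text
time: 19.8
tool_pos: [0.5394, 0.0764, 0.1034]
tcp_rot: [-0.0, -0.094, 0.996, 0.0]
wrist_force: [0.2, -0.2, -0.1]
grip_width: 0.243
grasp_force: 30.0
```

```bash
python3 -m jog '[{"x":0,"y":0,"z":1,"ax":0,"ay":0,"az":0,"fingers":1},{"x":0,"y":0,"z":1,"ax":0,"ay":0,"az":0,"fingers":1},{"x":0,"y":0,"z":1,"ax":0,"ay":0,"az":0,"fingers":1},{"x":0,"y":0,"z":1,"ax":0,"ay":0,"az":0,"fingers":1},{"x":0,"y":0,"z":1,"ax":0,"ay":0,"az":0,"fingers":1},{"x":0,"y":0,"z":1,"ax":0,"ay":0,"az":0,"fingers":1},{"x":0,"y":0,"z":1,"ax":0,"ay":0,"az":0,"fingers":1},{"x":0,"y":0,"z":1,"ax":0,"ay":0,"az":0,"fingers":1},{"x":0,"y":0,"z":0,"ax":0,"ay":0,"az":0,"fingers":1}]' | tail -6
```

```text
time: 20.7
tool_pos: [0.5394, 0.0764, 0.0954]
tcp_rot: [-0.0, -0.094, 0.996, -0.0]
wrist_force: [0.2, -0.1, -0.3]
grip_width: 0.24
grasp_force: 30.0
```

Foot at 0.036, in the rail hole with no contact force. I'll carry on down to near the seat (TCP 0.0753).

```bash
python3 -m jog '[{"x":0,"y":0,"z":1,"ax":0,"ay":0,"az":0,"fingers":1},{"x":0,"y":0,"z":1,"ax":0,"ay":0,"az":0,"fingers":1},{"x":0,"y":0,"z":1,"ax":0,"ay":0,"az":0,"fingers":1},{"x":0,"y":0,"z":1,"ax":0,"ay":0,"az":0,"fingers":1},{"x":0,"y":0,"z":1,"ax":0,"ay":0,"az":0,"fingers":1},{"x":0,"y":0,"z":1,"ax":0,"ay":0,"az":0,"fingers":1},{"x":0,"y":0,"z":1,"ax":0,"ay":0,"az":0,"fingers":1},{"x":0,"y":0,"z":1,"ax":0,"ay":0,"az":0,"fingers":1},{"x":0,"y":0,"z":1,"ax":0,"ay":0,"az":0,"fingers":1},{"x":0,"y":0,"z":1,"ax":0,"ay":0,"az":0,"fingers":1},{"x":0,"y":0,"z":0,"ax":0,"ay":0,"az":0,"fingers":1}]' | tail -6
```

```text
time: 21.8
tool_pos: [0.5394, 0.0764, 0.0854]
tcp_rot: [-0.0, -0.094, 0.996, 0.0]
wrist_force: [-0.1, 0.4, -0.5]
grip_width: 0.24
grasp_force: 30.0
```

```bash
python3 -m jog '[{"x":0,"y":0,"z":1,"ax":0,"ay":0,"az":0,"fingers":1},{"x":0,"y":0,"z":1,"ax":0,"ay":0,"az":0,"fingers":1},{"x":0,"y":0,"z":1,"ax":0,"ay":0,"az":0,"fingers":1},{"x":0,"y":0,"z":1,"ax":0,"ay":0,"az":0,"fingers":1},{"x":0,"y":0,"z":1,"ax":0,"ay":0,"az":0,"fingers":1},{"x":0,"y":0,"z":1,"ax":0,"ay":0,"az":0,"fingers":1},{"x":0,"y":0,"z":1,"ax":0,"ay":0,"az":0,"fingers":1},{"x":0,"y":0,"z":1,"ax":0,"ay":0,"az":0,"fingers":1},{"x":0,"y":0,"z":0.5,"ax":0,"ay":0,"az":0,"fingers":1},{"x":0,"y":0,"z":0.5,"ax":0,"ay":0,"az":0,"fingers":1},{"x":0,"y":0,"z":0.5,"ax":0,"ay":0,"az":0,"fingers":1},{"x":0,"y":0,"z":0,"ax":0,"ay":0,"az":0,"fingers":1}]' | tail -6
```

```text
time: 23.0
tool_pos: [0.5395, 0.0764, 0.0761]
tcp_rot: [0.0, -0.094, 0.996, 0.0]
wrist_force: [1.5, 0.9, -0.2]
grip_width: 0.238
grasp_force: 30.0
```

```bash
python3 -m jog '[{"x":0,"y":0,"z":0.5,"ax":0,"ay":0,"az":0,"fingers":1},{"x":0,"y":0,"z":0.3,"ax":0,"ay":0,"az":0,"fingers":1},{"x":0,"y":0,"z":0.3,"ax":0,"ay":0,"az":0,"fingers":1},{"x":0,"y":0,"z":0,"ax":0,"ay":0,"az":0,"fingers":1},{"x":0,"y":0,"z":0,"ax":0,"ay":0,"az":0,"fingers":1}]' | tail -6
```

```text
time: 23.5
tool_pos: [0.5395, 0.0764, 0.0753]
tcp_rot: [0.0, -0.094, 0.996, 0.0]
wrist_force: [-1.3, 0.0, 3.2]
grip_width: 0.24
grasp_force: 30.0
```

The head is seated with light contact of about 3 N. I'll release, rise and check.

```bash
python3 -m jog '[{"x":0,"y":0,"z":0,"ax":0,"ay":0,"az":0,"fingers":0},{"x":0,"y":0,"z":0,"ax":0,"ay":0,"az":0,"fingers":0},{"x":0,"y":0,"z":0,"ax":0,"ay":0,"az":0,"fingers":0},{"x":0,"y":0,"z":0,"ax":0,"ay":0,"az":0,"fingers":0},{"x":0,"y":0,"z":-10,"ax":0,"ay":0,"az":0,"fingers":0},{"x":0,"y":0,"z":-30,"ax":0,"ay":0,"az":0,"fingers":0},{"x":0,"y":0,"z":-40,"ax":0,"ay":0,"az":0,"fingers":0},{"x":0,"y":0,"z":-40,"ax":0,"ay":0,"az":0,"fingers":0},{"x":0,"y":30,"z":0,"ax":0,"ay":0,"az":0,"fingers":0},{"x":0,"y":40,"z":0,"ax":0,"ay":0,"az":0,"fingers":0},{"x":0,"y":40,"z":0,"ax":0,"ay":0,"az":0,"fingers":0},{"x":0,"y":30,"z":0,"ax":0,"ay":0,"az":0,"fingers":0},{"x":0,"y":0,"z":0,"ax":0,"ay":0,"az":0,"fingers":0},{"x":0,"y":0,"z":0,"ax":0,"ay":0,"az":0,"fingers":0}]' | tail -6
python3 - <<'E'
from bench import grab_frame
import cv2,numpy as np
a=grab_frame("scene")["color"][125:205,190:350,::-1]; b=grab_frame("top")["color"][190:245,220:380,::-1]
cv2.imwrite("pics/w6.png",np.vstack([cv2.resize(i,None,fx=4.4,fy=4.4,interpolation=cv2.INTER_CUBIC) for i in(a,b)]))
E
```

```text
time: 24.9
tool_pos: [0.5131, 0.2143, 0.1955]
tcp_rot: [0.0, -0.095, 0.995, -0.0]
wrist_force: [-0.4, -0.5, 0.1]
grip_width: 0.504
grasp_force: 0.0
```

View pics/w6.png

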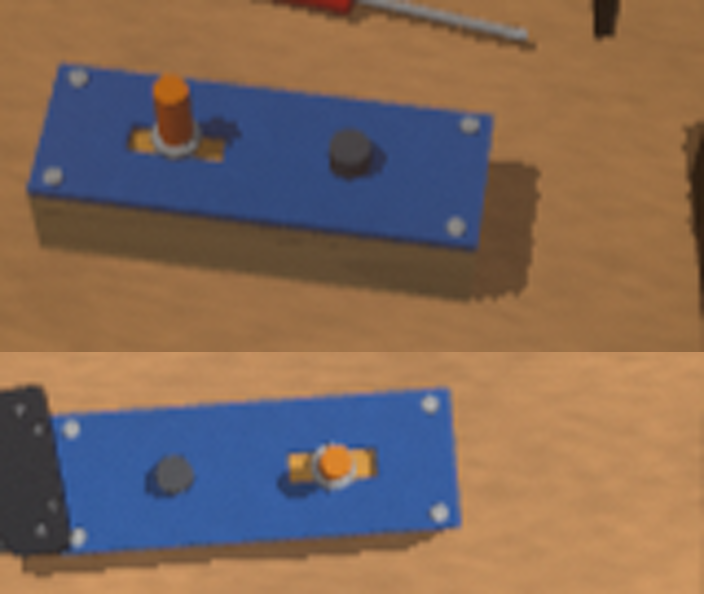

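The pin (collar at (176,142) in the scene crop) and the bolt head (351,150) are both seated flat and upright. The gripper is clear of them, so I'm handing in.

```bash
python3 -c "
from bench import job; print(job.close_job())"
```

```text
the job is handed in; nothing more can be done
None
```

The drift pin is fully home in the middle of the slot and the bolt is fully home in the round hole. Both are released and looked seated and upright in the last pictures; forces read between steps stayed under about 5 N, and the job was handed in at about 25 s, but no verdict came back.

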